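# Push a sunken spice tin up out of its well

## Robot

A 6-joint arm with a two-finger parallel gripper is mounted at the origin on the work surface. World frame = base frame: x ahead of the robot, y to its left, z up, the work surface at z = 0. Lengths are in mm, angles in rad, forces in N, time in s.
With the tool pointing down it reaches from about 350 to 875 mm from the base axis. Payload 4.2 kg.
Tool frame: the origin (TCP) lies midway between the tips of the shut fingers; the grasp point (between the pads) lies 19 mm behind it (arm.hold_point_z is the distance from the TCP to the grasp point, in mm); z points along the fingers, y is the line along which they close (so a half turn about z gives the same grasp; the last joint's range is limited). The gripper opens to 85 mm and grips with 20 to 120 N. Pads are 22 mm wide; open, the fingers measure 114 mm over their backs; the gripper's body (76 mm by 85 mm) begins 54 mm behind the grasp point. The pads swing forward as they close: fully open they stand 13 mm farther back than shut.
Start: joints at [1.486, 0.385, 0.008, 0, -1.194, -0.259], TCP at [210.634, 588.415, 205.212] pointing down, gripper open.
Joint ranges: [-3.14, 3.14], [-1.21, 2.06], [-1.07, 1.41], [-3.16, 2.05], [-2.99, -0.16], [-3.1, 3.1]. Speed limits (rad/s): [2.79, 2.79, 3.14, 3.14, 3.14, 3.14].

## Interface

Orientations are given as a unit quaternion [x, y, z, w].
In Python, from bench import arm, vision gives the robot as it stands. The module is installed in compiled form; this text tells all that it offers.
- The arm moves only by the tool servo_tool, never from a script. Its argument "plan" is a list of rows, each a list of 7 numbers: the shift along the world's x, y, z each as a share of 300 mm, from -1 to 1, then the turn, a rotation vector about the world's x, y, z each as a share of 2 rad, from -1 to 1, then the opening, from 0 (shut) to 1 (fully open). A call has 1 to 20 rows; each row shifts and turns the commanded pose from where the row before left it; what a row does not reach is not made up. A row lasts 1/8 s, in which the tool goes at most 62.5 mm and 10.7 degrees, less where a joint would pass 70% of its speed; a pose out of reach is approached as far as the arm can. A call with a number of a shift or a turn outside -1 to 1 is refused whole. A call with a gripper value outside its range is refused whole. The fingers move at their own pace and stop on an object; the grip force is fixed at half the most. Time passes only in rows, so rows that do not move let the fingers close. It gives the time, the measured TCP pose, the force, the opening and the grip force at its end, in the units of the state.
- arm.read_state(): the state, without advancing time (a new reading comes with each control period).
- vision.get_image(name): name is "side" or "top"; returns a dict with "image" (480x640x3 uint8, red, green, blue), "z_map" (480x640 float32, mm along the optical axis (not along the pixel's ray), 0 where there is no reading), "K" (3x3 intrinsics, pixels), "D" ([k1, k2, p1, p2, k3] as OpenCV has them; the pictures are not rectified), "world_to_cam" (4x4, takes a point from world to camera coordinates). Camera axes: x right, y down, z forward; pixel columns grow to the right and rows downward; lengths in mm; the calibration is good to about 2 mm. A picture is of the moment at which its call begins.
- arm.job_done(): hands the job in; it is judged then, once.
The state is a dict: "clock": time; "joints": joint angles; "joint_vel": joint speeds; "joint_efforts": joint torques, N m; "position": TCP position; "ee_rot": TCP orientation; "contact_force": force on the tool from outside, world axes, zero at the start; "wrist_torque": the same for the moment, N m; "gripper_width": finger opening in mm; "grasp_force": force on a finger pad.
Only numpy, scipy, OpenCV 4.12 (cv2) and the standard library are available. Lean on these libraries where they do the work, as an engineer would, in place of code of your own. Each camera call takes 0.05 s, during which the arm holds its last target. There are 200 camera calls.

## Task

The short red spice tin has sunk flush into its tight well in the sloping spice rack, where nobody can get hold of it. Take the push-up tool by its orange handle, reach under the rack with it and poke the tin up through the hole below until it stands about 25 mm proud of the rack, then stand the tool upright on the counter again and let go. Touch the tin only with the tool, and leave the jar, the can and the carton where they are.

Things in the scene. Friction and masses are not known exactly. Their poses are not given: they have to be found in the camera images.
- rack: Fixed spice rack: wooden block 60 mm thick, 160 mm wide, face sloping 35 deg towards the robot, on a 78 mm high front board (x -33 to -21 mm) and two rear posts (x 78 to 90 mm). Origin on the counter, straight below rack_hole; x level, from the robot, y left, z up. Block: y -120 to +40 mm. Its left (+y) side and the space under it are open. Other tins, silver caps, 26 mm proud.
- rack_hole (a point): Mouth of the red tin's access hole in the block's underside, 96 mm above the counter; axes as rack. Hole 22 mm across, running 20 mm along the well's axis (35 deg from vertical, leaning to the robot) to the tin's base: the pin must go in roughly along that axis. Along the slope the block runs 42 mm below and 112 mm above this axis.
- tin (a joint): How far (m) the red tin stands proud of the rack's upper face, along its well's axis: about 0 = flush with the face, its base on the well's floor; grows as it is pushed up; stop at 0.045. The lining grips it: it takes about 5 N to slide it up, and it stays where it is left.
- tin_base (a point): Centre of the underside of the red tin (48 mm across, 40 mm high, a small silver dot on its red top); moves with the tin. z points up along the well's axis (35 deg from vertical, leaning to the robot), y is the rack's y, x up the slope. With the tin flush, the hole's mouth in the underside is 20 mm below this point along the axis.
- push_tool: Loose push-up tool, about 0.25 kg, upright on the counter. Origin under the foot on the handle's axis, z up. Steel foot bar: 36 mm in x, y -94 to +18 mm, 8 mm thick. Orange handle 24 mm (x) by 14 mm (y), top at z 155 mm; grip it across the 14 mm, high up, about z 135 mm, so that the gripper clears the rack. Upright steel pin, 12 mm thick, round end, at x 0, y -80 mm, top at z 70 mm.
- jar: Bystander: amber glass jar with a brass-coloured lid, 70 mm across, 110 mm high; origin at the centre of its underside.
- can: Bystander: metal can with a green label, 72 mm across, 100 mm high; origin at the centre of its underside.
- carton: Bystander: yellow carton with a red patch, 60 x 90 x 150 mm; origin at the centre of its underside.
Mind the look-alikes: they are no part of the job. Of the things shaped like the rack, the wooden one is meant.

How it is judged (in metres and radians):
On the way, in this order (a step that is already met when the one before it is completed fails the run):
1. the push-up tool is lifted off the counter (height (world z) of push_tool above 0.02 m), for 0.1 s.
2. the tool, touching the red tin, has pushed it at least 15 mm proud (value of joint tin above 0.015 m and contact force between push_tool and tin above 0.3 N), for 0.1 s.
At the end, for the whole second after the job is handed in: The red tin stands 15 to 35 mm proud of the rack; the push-up tool stands upright (within 0.15 rad) on the counter, at rest and released (value of joint tin between 0.015 and 0.035 m and angle between push_tool's own z axis and vertical below 0.15 rad and height (world z) of push_tool below 0.008 m and linear speed of push_tool below 0.02 m/s); the robot touches nothing.
It fails at once if the robot itself touches the red tin (more than 1 N) (contact force between any of the fingers, the arm and tin above 1 N).
It fails at once if a bystander is moved more than 30 mm or tipped (distance of any of jar, can, carton from where it was at the start of the episode above 0.03 m or angle between any of jar, can, carton's own z axis and vertical above 0.4 rad).
It also fails if it takes over 48 s, if anything falls off the work surface, if the arm or the gripper's body presses on something with over 40 N, if the wrist force passes 120 N, or if a joint passes its speed limit or range.

## Working session

There is one attempt and no reset: what is moved stays moved. The work goes in short steps, Python scripts to look and compute and a tool call to move; the robot and the scene stay as the last step left them, time stands still between calls to the robot, and variables do not carry over. Pictures are saved under pics/ and viewed, at most 10 in all, crops included, and the job is handed in when it is done.

Besides the shell and the picture viewer there is one more tool, called as name([rows], argument=value, ...), one row to a line, values as JSON. servo_tool: Moves the arm, as the interface text tells. Its arguments: {"type":"object","properties":{"plan":{"type":"array"}},"required":["plan"]}

```bash
mkdir -p pics; cat > h.py <<'E'
import numpy as np, cv2
from bench import arm, vision
def shot(n):
    d=vision.get_image(n); cv2.imwrite(f'pics/tmp_{n}.png',d['image'][:,:,::-1]); return d
def cloud(d):
    K,D,T=np.array(d['K']),np.array(d['D'],float),np.array(d['world_to_cam'])
    v,u=np.mgrid[0:480,0:640]
    p=cv2.undistortPoints(np.stack([u,v],-1).reshape(-1,1,2).astype(np.float64),K,D).reshape(480,640,2)
    z=d['z_map'].astype(float); c=np.dstack([p*z[...,None],z])
    w=(c-T[:3,3])@T[:3,:3]; w[z==0]=np.nan
    return w
def proj(d,P):
    T=np.array(d['world_to_cam'])
    return cv2.projectPoints(np.array(P,float).reshape(-1,1,3),cv2.Rodrigues(T[:3,:3])[0],T[:3,3],np.array(d['K']),np.array(d['D'],float))[0].reshape(-1,2)
E
python3 - <<'E'
from h import *
import pickle
S={n:shot(n) for n in('side','top')}
pickle.dump(S,open('s0.pkl','wb'))
cv2.imwrite('pics/both.png',cv2.resize(np.vstack([S['top']['image'],S['side']['image']])[:,:,::-1],None,fx=.625,fy=.625,interpolation=cv2.INTER_AREA))
for n in S: T=np.array(S[n]['world_to_cam']);print(n,-T[:3,:3].T@T[:3,3],T[:3,:3].round(2).tolist())
print(arm.read_state())
E
```

```text
side [220.0940294  503.85145658 722.36115822] [[-0.84, -0.54, -0.02], [-0.34, 0.56, -0.76], [0.42, -0.63, -0.65]]
top [ 437.5703753   -55.38654259 1273.7936503 ] [[-0.02, -1.0, 0.0], [-0.99, 0.02, -0.17], [0.17, -0.01, -0.99]]
{'clock': 0.1, 'joints': array([ 1.48563432e+00,  3.85492897e-01,  6.74310591e-03, -4.46271233e-04,
       -1.19398995e+00, -2.58555516e-01]), 'joint_vel': array([ 2.00207288e-03, -1.90233466e-03,  4.57450444e-03,  1.72382813e-03,
       -6.90403296e-05, -2.01482162e-03]), 'joint_efforts': array([ 1.64051646e-03, -3.93318272e+01,  1.88929456e+01,  4.19794947e+00,
       -2.60926856e-03,  5.35961931e-06]), 'position': array([210.43390719, 587.8930468 , 204.21376886]), 'ee_rot': array([ 9.85254030e-01, -1.71095030e-01, -1.22484100e-04,  9.86017494e-04]), 'contact_force': array([-0.09710145,  0.62846471, -0.42742422]), 'wrist_torque': array([-0.03051217,  0.01929612,  0.01319117]), 'grasp_force': 0.0, 'gripper_width': 85.61548566894315}
```

View pics/both.png

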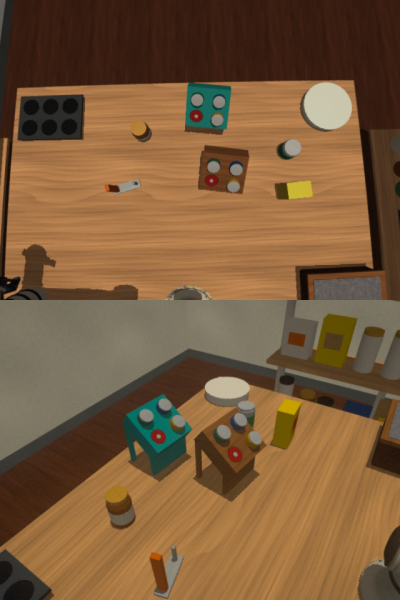

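The top half shows the two racks at about (208,107) teal and (223,170) wooden, the tool at (123,186), the jar at (140,130), the can at (290,148) and the carton at (295,190). These are 0.625-scale pixels. The wooden rack is the one described. Its red tin is at (211,180) in the top view and (235,454) in the side view. Next I'll measure it and confirm in a crop.

```bash
cat > m.py <<'E'
from h import *
import pickle
S=pickle.load(open('s0.pkl','rb'))
for n in S:
    d=S[n];w=cloud(d);im=d['image'];hsv=cv2.cvtColor(im,cv2.COLOR_RGB2HSV)
    H,s,v=[hsv[...,i].astype(int) for i in range(3)]
    red=((H<4)|(H>174))&(s>150)&(v>90); org=(H>=5)&(H<=12)&(s>190)&(v>90)
    for nm,m in(('red',red),('org',org)):
        k,l,st,c=cv2.connectedComponentsWithStats(m.astype('uint8'))
        for i in range(1,k):
            if st[i,4]>60:
                P=w[l==i]; print(n,nm,st[i].tolist(),c[i].round(1),np.nanmedian(P,0).round(1),'min',np.nanpercentile(P,3,0).round(0),'max',np.nanpercentile(P,97,0).round(0))
t,si=S['top']['image'],S['side']['image']
a=cv2.resize(t[220:330,150:410],(780,330)); b=cv2.resize(si[150:480,180:440],(390,495))[:270]
c=np.zeros((600,780,3),'uint8'); c[:330]=a; c[330:,:390]=b; c[330:,390:]=cv2.resize(si[370:480,220:310],(330,405))[:270,:].repeat(1,0)[:, :390] if 0 else cv2.resize(si[375:480,215:366],(390,270))
cv2.imwrite('pics/crop1.png',c[:,:,::-1])
E
python3 m.py
```

```text
side red [242, 208, 23, 21, 282] [252.8 218. ] [755.8 -43.2 145.8] min [738. -64. 132.] max [771. -25. 157.]
side red [365, 242, 22, 17, 103] [375.8 250.3] [504.3 -87.4 140.8] min [ 493. -107.  134.] max [525. -78. 154.]
side org [462, 53, 24, 21, 175] [474.4  62.7] [  682.2 -1102.6   128.5] min [  649. -1110.   100.] max [  722. -1095.   156.]
side org [467, 184, 10, 28, 62] [471.3 197.4] [ 439.5 -422.6   82.4] min [ 435. -448.   59.] max [ 441. -392.  106.]
side org [248, 422, 21, 43, 233] [256.5 446.1] [486.7 289.2  70.5] min [480. 283.  16.] max [499. 292. 129.]
top red [304, 176, 20, 19, 254] [313.6 185.3] [755.8 -46.2 145.9] min [739. -65. 134.] max [772. -25. 158.]
top red [328, 280, 21, 18, 250] [338.  288.2] [512.2 -96.  147.1] min [ 495. -116.  133.] max [528. -76. 158.]
top org [168, 295, 8, 11, 62] [171.4 300.4] [493.3 282.5 153.8] min [482. 275. 148.] max [503. 290. 159.]
```

View pics/crop1.png

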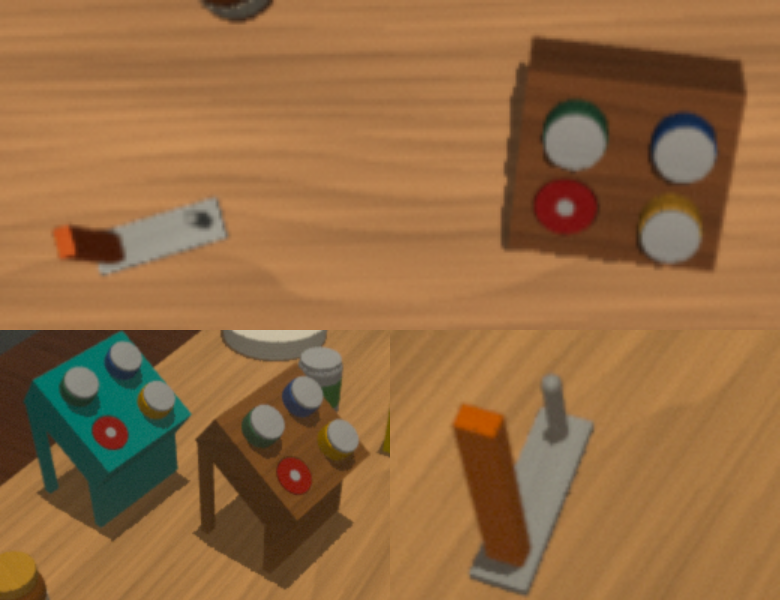

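The crop confirms it. There are two red, dotted tins: the teal rack's at top pixel (313,185) and the wooden rack's at (338,288). The wooden one fits the description. The tool has its orange handle top at (171,300) and its pin near (217,293). Next I'll take precise poses.

```bash
cat > m2.py <<'E'
from h import *
import pickle,sys
S=pickle.load(open(sys.argv[1] if len(sys.argv)>1 else 's0.pkl','rb'))
def ray(d,uv):
    K,D,T=np.array(d['K']),np.array(d['D'],float),np.array(d['world_to_cam'])
    p=cv2.undistortPoints(np.array(uv,float).reshape(1,1,2),K,D).ravel()
    return -T[:3,:3].T@T[:3,3], T[:3,:3].T@np.r_[p,1]
def onplane(d,uv,n,c):
    o,r=ray(d,uv); return o+r*(c-n@o)/(n@r)
if __name__=='__main__':
  for n,cen in(('top',(338,288)),('side',(376,252))):
    d=S[n];w=cloud(d);hsv=cv2.cvtColor(d['image'],cv2.COLOR_RGB2HSV)
    H,s,v=[hsv[...,i].astype(int) for i in range(3)]
    # brown face points around red tin
    q=np.linalg.norm(w-np.array([530,-125,160]),axis=-1)
    near=(q<130)&(w[...,2]>110)
    P=w[near]
    # ransac-ish plane: iterate
    nn=np.array([-.574,0,.819]);c=nn@np.array([512,-96,147.])
    for th in(8,5,4,4):
        I=P[abs(P@nn-c)<th];m=I.mean(0);nn=np.linalg.svd(I-m,full_matrices=False)[2][2];nn*=np.sign(nn[2]);c=nn@m
    print(n,'plane n',nn.round(3),'tilt',np.degrees(np.arccos(nn[2])).round(1),'yaw',np.degrees(np.arctan2(-nn[1],-nn[0])).round(2),len(I))
    inl=near&(abs(w@nn-c)<6)
    # in-plane outline
    yaw=np.arctan2(-nn[1],-nn[0]); 
    ey=np.array([-nn[1],nn[0],0])*-1; ey/=np.linalg.norm(ey); ey*=np.sign(ey[1]); ex=np.cross(ey,nn)
    pts=np.c_[w[inl]@ex,w[inl]@ey].astype(np.float32); r=cv2.minAreaRect(pts)
    b=cv2.boxPoints(r); cc=np.outer(b[:,0],ex)+np.outer(b[:,1],ey)+nn*c
    print(' rect',r[1],r[2],cc.round(0).tolist())
    red=((H<7)|(H>172))&(s>140)&(v>60)
    k,l,st,ce=cv2.connectedComponentsWithStats(red.astype('uint8'))
    i=min(range(1,k),key=lambda i:np.hypot(*(ce[i]-cen))+(1e3 if st[i,4]<60 else 0))
    hull=cv2.convexHull(max(cv2.findContours((l==i).astype('uint8'),0,1)[0],key=len))
    M=cv2.moments(hull);uv=(M['m10']/M['m00'],M['m01']/M['m00'])
    print(' tin',st[i],uv,onplane(d,uv,nn,c).round(1))
    # tool
    o=np.array([487,287,0.]);rad=np.hypot(w[...,0]-520,w[...,1]-250)<110
    foot=rad&(w[...,2]>4)&(w[...,2]<12)&(s<90)
    r=cv2.minAreaRect(w[foot][:,:2].astype(np.float32));print(' foot',r,cv2.boxPoints(r).round(1).tolist())
    og=(H>=4)&(H<=14)&(s>170)&rad
    tp=og&(abs(w[...,2]-155)<7); print(' handle top',w[tp].mean(0).round(1),tp.sum(), np.argwhere(tp).mean(0)[::-1])
    print('  ray z155',onplane(d,np.argwhere(tp).mean(0)[::-1],np.array([0,0,1.]),155).round(1))
    pt=rad&~og&(w[...,2]>62)&(w[...,2]<76)&(s<100);
    if pt.sum(): print(' pin top',w[pt].mean(0).round(1),pt.sum())
    # objects height list
    for nm,hh in(('jar',110),('can',100),('carton',150)):
        pass
E
python3 m2.py
```

```text
top plane n [-0.568  0.082  0.819] tilt 35.0 yaw -8.18 3025
 rect (158.83363342285156, 160.2395782470703) 0.07256048917770386 [[480.0, -51.0, 119.0], [457.0, -210.0, 120.0], [586.0, -228.0, 211.0], [609.0, -70.0, 211.0]]
 tin [328 280  21  18 277] (338.0, 288.4889277389277) [511.5 -96.  145.8]
 foot ((503.42236328125, 246.32728576660156), (36.107421875, 110.45535278320312), 15.123573303222656) [[471.6000061035156, 294.8999938964844], [500.3999938964844, 188.3000030517578], [535.2999877929688, 197.6999969482422], [506.3999938964844, 304.3999938964844]]
 handle top [493.9 282.3 153.9] 71 [171.3943662  299.81690141]
  ray z155 [493.8 282.  155. ]
 pin top [515.1 206.4  67.4] 19
side plane n [-0.567  0.084  0.819] tilt 35.0 yaw -8.46 3951
 rect (154.16188049316406, 163.83815002441406) 0.12908394634723663 [[483.0, -49.0, 121.0], [459.0, -211.0, 121.0], [584.0, -229.0, 210.0], [608.0, -67.0, 209.0]]
 tin [365 235  23  25 376] (375.7561076604554, 246.75527950310558) [510.9 -94.7 145.1]
 foot ((502.53594970703125, 247.27679443359375), (36.26474380493164, 113.29060363769531), 15.95363998413086) [[469.5, 296.79998779296875], [500.70001220703125, 187.8000030517578], [535.5, 197.8000030517578], [504.3999938964844, 306.70001220703125]]
 handle top [491.6 284.9 154.2] 220 [248.59090909 410.85454545]
  ray z155 [491.2 285.2 155. ]
 pin top [512.6 208.6  67.6] 45
```

servo_tool([
  [0.1175,-0.1268,0,0,0,0.0384,1],
  [0.1175,-0.1268,0,0,0,0.0384,1],
  [0.1175,-0.1268,0,0,0,0.0384,1],
  [0.1175,-0.1268,0,0,0,0.0384,1],
  [0.1175,-0.1268,0,0,0,0.0384,1],
  [0.1175,-0.1268,0,0,0,0.0384,1],
  [0.1175,-0.1268,0,0,0,0.0384,1],
  [0.1175,-0.1268,0,0,0,0.0384,1],
  [0,0,0,0,0,0,1],
  [0,0,0,0,0,0,1],
])

```text
clock: 1.35
position: [492.4, 283.8, 204.7]
ee_rot: [0.991, 0.134, -0.0, 0.0]
contact_force: [-0.4, 1.1, 0.1]
gripper_width: 85.3
grasp_force: 0.0
```

servo_tool([
  [0,0,-0.0985,0,0,0,1],
  [0,0,-0.0985,0,0,0,1],
  [0,0,-0.0985,0,0,0,1],
  [0,0,0,0,0,0,1],
  [0,0,0,0,0,0,0],
  [0,0,0,0,0,0,0],
  [0,0,0,0,0,0,0],
  [0,0,0,0,0,0,0],
  [0,0,0,0,0,0,0],
  [0,0,0,0,0,0,0],
  [0,0,0,0,0,0,0],
  [0,0,0,0,0,0,0],
])

```text
clock: 2.85
position: [493.2, 284.3, 117.3]
ee_rot: [0.991, 0.135, 0.001, -0.0]
contact_force: [-0.1, -1.0, 5.3]
gripper_width: 12.2
grasp_force: 62.5
```

servo_tool([
  [0,0,0.0417,0,0,0,0],
  [0,0,0.0833,0,0,0,0],
  [0,0,0.0833,0,0,0,0],
  [0,0,0.0417,0,0,0,0],
  [0,0,0,0,0,0,0],
  [0,0,0,0,0,0,0],
])

```text
clock: 3.6
position: [491.8, 283.6, 190.1]
ee_rot: [0.991, 0.135, -0.001, 0.001]
contact_force: [-0.3, 0.2, -2.3]
gripper_width: 12.2
grasp_force: 61.5
```

```bash
cat > pin.py <<'E'
# find the tool's steel pin/foot and handle near given centre
from m2 import *
S={n:shot(n) for n in('top','side')}
pickle.dump(S,open('s1.pkl','wb'))
st=arm.read_state();print(st['position'].round(1),st['ee_rot'].round(4),st['contact_force'].round(1),st['wrist_torque'].round(2),st['joints'].round(2))
E
python3 pin.py
python3 - <<'E'
import sys;sys.path.insert(0,'.')
from h import *
import pickle
S=pickle.load(open('s1.pkl','rb'))
for n in S:
    d=S[n];w=cloud(d);s=cv2.cvtColor(d['image'],cv2.COLOR_RGB2HSV)[...,1]
    rad=np.hypot(w[...,0]-512,w[...,1]-208)<45
    for a,b in((60,100),(125,160)):
        m=rad&(s<100)&(w[...,2]>a)&(w[...,2]<b)
        if m.sum()>5: print(n,a,m.sum(),w[m].mean(0).round(1),w[m].min(0).round(1),w[m].max(0).round(1))
t,si=S['top']['image'],S['side']['image']
cv2.imwrite('pics/lift.png',np.hstack([cv2.resize(t[230:350,130:260],(390,360)),cv2.resize(si[300:480,160:355],(390,360))])[:,:,::-1])
E
```

```text
[492.  283.6 190.2] [ 9.909e-01  1.348e-01 -1.200e-03  7.000e-04] [-0.1  0.1 -2.6] [ 0.07 -0.    0.01] [ 0.81  0.3  -0.16 -0.   -1.12  1.03]
top 60 321 [507.6 222.   81.4] [486.2 188.5  73.4] [531.1 252.6  98.7]
top 125 28 [513.5 205.8 139.3] [508.5 201.6 125.3] [518.5 211.6 147. ]
```

View pics/lift.png

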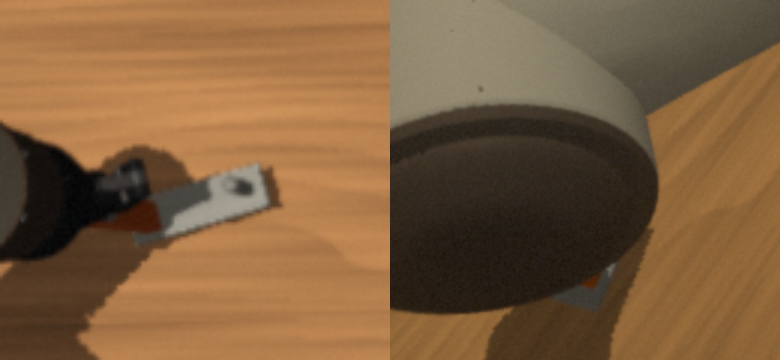

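The pin tip is at about (513.5, 206), as expected, and the tool hangs upright in the fingers. Next I yaw and tilt it while carrying it to the open left side of the rack.

servo_tool([
  [0.024,-0.0908,0,0,0,-0.0519,0],
  [0.024,-0.0908,0,0,0,-0.0519,0],
  [0.024,-0.0908,0,0,0,-0.0519,0],
  [0.024,-0.0908,0,0,0,-0.0519,0],
  [0.024,-0.0908,0,-0.011,-0.0756,0,0],
  [0.024,-0.0908,0,-0.011,-0.0756,0,0],
  [0.024,-0.0908,0,-0.011,-0.0756,0,0],
  [0.024,-0.0908,0,-0.011,-0.0756,0,0],
  [0,0,-0.0726,0,0,0,0],
  [0,0,-0.0726,0,0,0,0],
  [0,0,-0.0726,0,0,0,0],
  [0,0,0,0,0,0,0],
  [0,0,0,0,0,0,0],
])

```text
clock: 5.32
position: [565.3, 69.8, 144.9]
ee_rot: [0.961, -0.082, 0.261, 0.032]
contact_force: [-0.2, -0.3, -3.4]
gripper_width: 12.5
grasp_force: 61.6
```

```bash
cat > chk.py <<'E'
from m2 import *
from scipy.spatial.transform import Rotation as R
S={n:shot(n) for n in('top','side')}; pickle.dump(S,open('s1.pkl','wb'))
st=arm.read_state();p=st['position'];M=R.from_quat(st['ee_rot']).as_matrix()
zt=-M[:,2]; yt=M[:,1]*np.sign(M[1,1])
tip=p-(117-70)*zt-80*yt
n=np.array([-.5676,.0828,.8192]);ey=np.array([.1444,.9895,0]);ex=np.cross(ey,n);mouth=np.array([545.4,-100.4,96.3])
r=tip-mouth
print('tcp',p.round(1),'z_t',zt.round(3),'y_t',yt.round(3),'tip',tip.round(1),'rel mouth slope/y/axis',(r@ex).round(1),(r@ey).round(1),(r@n).round(1))
print(st['contact_force'].round(1),st['wrist_torque'].round(2),st['joints'].round(2))
for k in S: print(k,'tip px',proj(S[k],tip).round(0),'mouth',proj(S[k],mouth).round(0))
a=S['top']['image'][210:330,250:410];b=S['side']['image'][180:420,230:490]
im=np.hstack([cv2.resize(a,(400,300)),cv2.resize(b,(400,369))[:300] if 0 else cv2.resize(b,(325,300))])
cv2.imwrite('pics/'+__import__('sys').argv[1],im[:,:,::-1])
E
python3 chk.py out.png
```

```text
Traceback (most recent call last):
  File "chk.py", line 1, in <module>
    from m2 import *
  File "m2.py", line 3, in <module>
    S=pickle.load(open(sys.argv[1] if len(sys.argv)>1 else 's0.pkl','rb'))
                  ~~~~^^^^^^^^^^^^^^^^^^^^^^^^^^^^^^^^^^^^^^^^^^^^^^^^^^^
FileNotFoundError: [Errno 2] No such file or directory: 'out.png'
```

```bash
sed -i "s/^S=pickle.*/S=pickle.load(open('s0.pkl','rb'))/" m2.py; python3 chk.py out.png
```

```text
tcp [565.6  70.9 145.5] z_t [-0.498  0.104  0.861] y_t [ 0.173  0.985 -0.019] tip [575.2 -12.8 106.5] rel mouth slope/y/axis 19.6 91.0 -1.3
[ 0.3 -0.  -2.7] [0.42 1.48 0.05] [ 0.27  0.14 -0.94  1.53 -0.23 -0.34]
top tip px [[302. 264.]] mouth [[339. 276.]]
side tip px [[322. 276.]] mouth [[360. 258.]]
```

View pics/out.png

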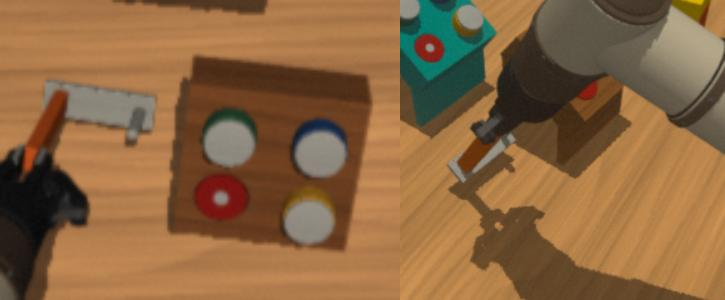

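The arm ran near its wrist limit (j5 = -0.23, j4 = 1.53), so the forward-tilted gripper isn't workable here. I'll set the tool down again at the rack's yaw and regrip it with the gripper pitched back 35°. That lets the gripper point straight down while pushing.

```bash
cat > go.py <<'E'
# go.py x y z pitch_deg yaw_deg : shares needed (gripper approach = down, tilted by pitch about rack y; +pitch = body leans away from robot)
import sys,numpy as np
from bench import arm
from scipy.spatial.transform import Rotation as R
x,y,z,pt,yw=map(float,sys.argv[1:6]);st=arm.read_state()
Rt=R.from_euler('z',yw,degrees=True)*R.from_euler('y',pt,degrees=True)*R.from_quat([1,0,0,0])
rv=min(((q*R.from_quat(st['ee_rot']).inv()).as_rotvec() for q in(Rt,Rt*R.from_euler('z',180,degrees=True))),key=np.linalg.norm)
d=np.array([x,y,z])-st['position']
print('clock',round(st['clock'],2),'pos',st['position'].round(1),'shift',d.round(1),'share',(d/300).round(4),'turn share',(rv/2).round(4),'rows>=',max(np.linalg.norm(d)/62.5,np.degrees(np.linalg.norm(rv))/10.7).round(1))
print('J',st['joints'].round(3).tolist(),'F',st['contact_force'].round(1),'M',st['wrist_torque'].round(2),'w',round(st['gripper_width'],1))
E
python3 go.py 500 210 160 0 -8.3
python3 - <<'E'
from m2 import *
d=S['top'];w=cloud(d)
for nm,uv,h in(('jar',(226,206),110),('can',(467,237),100),('carton',(480,303),150)): print(nm,onplane(d,uv,np.array([0,0,1.]),h).round(0),w[uv[1],uv[0]].round(0))
E
```

```text
clock 5.42 pos [565.6  70.9 145.5] shift [-65.6 139.1  14.5] share [-0.2186  0.4637  0.0483] turn share [0.0512 0.2618 0.0115] rows>= 2.9
J [0.267, 0.137, -0.94, 1.533, -0.234, -0.339] F [ 0.3 -0.  -2.7] M [0.42 1.48 0.05] w 11.9
jar [719. 168. 110.] [719. 167. 113.]
can [ 631. -415.  100.] [ 631. -415.  100.]
carton [ 470. -418.  150.] [ 470. -418.  152.]
```

servo_tool([
  [0,0,0.08,0,0,0,0],
  [-0.0273,0.058,0.01,0.0064,0.0327,0.0014,0],
  [-0.0273,0.058,0.01,0.0064,0.0327,0.0014,0],
  [-0.0273,0.058,0.01,0.0064,0.0327,0.0014,0],
  [-0.0273,0.058,0.01,0.0064,0.0327,0.0014,0],
  [-0.0273,0.058,0,0.0064,0.0327,0.0014,0],
  [-0.0273,0.058,0,0.0064,0.0327,0.0014,0],
  [-0.0273,0.058,0,0.0064,0.0327,0.0014,0],
  [-0.0273,0.058,0,0.0064,0.0327,0.0014,0],
  [0,0,0,0,0,0,0],
  [0,0,0,0,0,0,0],
])

```text
clock: 6.8
position: [509.6, 197.6, 179.9]
ee_rot: [0.997, -0.074, 0.021, 0.007]
contact_force: [-0.5, 0.0, -2.5]
gripper_width: 12.3
grasp_force: 61.5
```

```bash
python3 go.py 500 210 118 0 -8.3
```

```text
clock 6.8 pos [509.6 197.6 179.9] shift [ -9.6  12.4 -61.9] share [-0.032   0.0413 -0.2064] turn share [0.0083 0.0207 0.0019] rows>= 1.0
J [0.691, 0.255, -0.267, 0.046, -1.028, 0.708] F [-0.5  0.  -2.5] M [ 0.06  0.1  -0.01] w 12.3
```

servo_tool([
  [-0.016,0.0207,-0.03,0.0041,0.0104,0.001,0],
  [-0.016,0.0207,-0.03,0.0042,0.0103,0.0009,0],
  [0,0,-0.05,0,0,0,0],
  [0,0,-0.05,0,0,0,0],
  [0,0,-0.03,0,0,0,0],
  [0,0,-0.0135,0,0,0,0],
  [0,0,0,0,0,0,0],
  [0,0,0,0,0,0,0],
])

```text
clock: 7.8
position: [501.1, 209.9, 119.4]
ee_rot: [0.997, -0.073, 0.001, -0.0]
contact_force: [-0.3, 0.0, -2.5]
gripper_width: 12.0
grasp_force: 61.5
```

```bash
python3 go.py 500 210 117 0 -8.3
```

```text
clock 7.8 pos [501.1 209.9 119.4] shift [-1.1  0.1 -2.4] share [-0.0038  0.0004 -0.0081] turn share [-0.0001  0.0006  0.0004] rows>= 0.0
J [0.696, 0.326, -0.316, 0.001, -0.928, 0.729] F [-0.3  0.  -2.5] M [0.05 0.01 0.03] w 12.0
```

servo_tool([
  [0,0,-0.005,0,0,0,0],
  [0,0,-0.003,0,0,0,0],
  [0,0,0,0,0,0,0],
  [0,0,0,0,0,0,0.4],
  [0,0,0,0,0,0,0.7],
  [0,0,0,0,0,0,0.8],
  [0,0,0,0,0,0,0.8],
  [0,0,0.1,0,0,0,0.8],
  [0,0,0.15,0,0,0,0.8],
  [0,0,0.15,0,0,0,0.8],
  [0,0,0,0,0,0,0.8],
])

```text
clock: 9.18
position: [502.8, 210.9, 240.9]
ee_rot: [0.997, -0.073, 0.004, -0.003]
contact_force: [-0.4, 0.1, -0.4]
gripper_width: 68.2
grasp_force: 0.0
```

```bash
python3 go.py 583 198 240 35 -8.3; cat > tool.py <<'E'
from m2 import *
d=shot('top');w=cloud(d);hsv=cv2.cvtColor(d['image'],cv2.COLOR_RGB2HSV);s=hsv[...,1].astype(int);H=hsv[...,0].astype(int)
rad=np.hypot(w[...,0]-500,w[...,1]-170)<120
foot=rad&(w[...,2]>4)&(w[...,2]<13)&(s<90);r=cv2.minAreaRect(w[foot][:,:2].astype(np.float32));print('foot',r,cv2.boxPoints(r).round(1).tolist())
og=(H>=4)&(H<=14)&(s>170)&rad;tp=og&(abs(w[...,2]-155)<8);print('handle',w[tp].mean(0).round(1),tp.sum(),w[og].max(0) if og.any() else '')
pt=rad&(w[...,2]>62)&(w[...,2]<78)&(s<100)&(w[...,1]<160);print('pin',w[pt].mean(0).round(1),pt.sum())
E
python3 tool.py
```

```text
clock 9.18 pos [502.8 210.9 240.9] shift [ 80.2 -12.9  -0.9] share [ 0.2674 -0.043  -0.0029] turn share [0.042  0.3062 0.0011] rows>= 3.3
J [0.696, 0.219, -0.138, 0.002, -1.204, 0.729] F [-0.4  0.1 -0.4] M [-0.02  0.    0.03] w 68.2
foot ((495.2630310058594, 171.7533721923828), (111.698974609375, 35.133853912353516), 81.81847381591797) [[469.8999938964844, 119.0], [504.70001220703125, 114.0], [520.5999755859375, 224.5], [485.79998779296875, 229.5]]
handle [490.5 209.6 153. ] 3 [509.81899663 254.50811521 334.08332201]
pin [489.1 130.6  67.5] 19
```

servo_tool([
  [0.0329,-0.0059,0,0.0084,0.0612,0.0002,0.8],
  [0.0329,-0.0059,0,0.0084,0.0612,0.0002,0.8],
  [0.0329,-0.0059,0,0.0084,0.0612,0.0002,0.8],
  [0.0329,-0.0059,0,0.0084,0.0612,0.0002,0.8],
  [0.0329,-0.0059,0,0.0084,0.0612,0.0002,0.8],
  [0,0,-0.05,0,0,0,0.8],
  [0,0,-0.05,0,0,0,0.8],
  [0,0,0,0,0,0,0.8],
  [0,0,0,0,0,0,0.8],
])

```text
clock: 10.35
position: [549.7, 201.1, 207.8]
ee_rot: [0.951, -0.068, -0.302, -0.019]
contact_force: [0.1, 0.1, 0.8]
gripper_width: 68.2
grasp_force: 0.0
```

```bash
python3 go.py 489.7 211.2 119.4 35 -8.3
```

```text
clock 10.35 pos [549.7 201.1 207.8] shift [-60.   10.1 -88.4] share [-0.2     0.0335 -0.2946] turn share [ 0.0019 -0.0026 -0.002 ] rows>= 1.7
J [0.436, 0.644, 0.432, -0.333, -1.878, 0.976] F [0.1 0.1 0.8] M [-0.14 -1.19 -0.01] w 68.2
```

servo_tool([
  [-0.05,0.0084,-0.0737,0.0019,-0.0026,-0.002,0.8],
  [-0.05,0.0084,-0.0737,0,0,0,0.8],
  [-0.05,0.0084,-0.0737,0,0,0,0.8],
  [-0.05,0.0084,-0.0735,0,0,0,0.8],
  [0,0,0,0,0,0,0.8],
  [0,0,0,0,0,0,0.8],
])

```text
clock: 11.1
position: [491.3, 211.2, 119.7]
ee_rot: [0.951, -0.069, -0.299, -0.022]
contact_force: [0.3, 0.4, 0.5]
gripper_width: 68.5
grasp_force: 0.0
```

```bash
python3 go.py 489.7 211.2 119.4 35 -8.3; python3 tool.py
```

```text
clock 11.1 pos [491.3 211.2 119.7] shift [-1.6  0.  -0.3] share [-0.0054  0.0001 -0.0011] turn share [-0.0002  0.0007  0.0002] rows>= 0.0
J [0.483, 0.621, 0.163, -0.344, -1.623, 1.015] F [0.3 0.4 0.5] M [-0.15 -1.17 -0.01] w 68.5
foot ((494.9730529785156, 172.08831787109375), (111.83450317382812, 36.61109161376953), 80.73056030273438) [[467.8999938964844, 119.80000305175781], [504.0, 114.0], [522.0, 224.3000030517578], [485.8999938964844, 230.1999969482422]]
handle [501.6 208.3 154.6] 60 [522.53163472 254.60545587 160.30159238]
pin [489.  130.2  68. ] 20
```

Well aligned. Close and lift.

servo_tool([
  [-0.0045,0,0,0,0,0,0.4],
  [0,0,0,0,0,0,0],
  [0,0,0,0,0,0,0],
  [0,0,0,0,0,0,0],
  [0,0,0,0,0,0,0],
  [0,0,0,0,0,0,0],
  [0,0,0,0,0,0,0],
  [0,0,0,0,0,0,0],
  [0,0,0.05,0,0,0,0],
  [0,0,0.1,0,0,0,0],
  [0,0,0.1,0,0,0,0],
  [0,0,0,0,0,0,0],
  [0,0,0,0,0,0,0],
])

```text
clock: 12.78
position: [488.0, 210.7, 192.1]
ee_rot: [0.951, -0.07, -0.302, -0.022]
contact_force: [0.0, 0.5, -3.6]
gripper_width: 12.1
grasp_force: 60.3
```

```bash
cat > chk.py <<'E'
# tool pose assumed from grip: tool z = gripper z-axis reversed, pitched back by 35 deg about gripper y; grip at tool z GZ
from m2 import *
from scipy.spatial.transform import Rotation as R
S={n:shot(n) for n in('top','side')}; pickle.dump(S,open('s1.pkl','wb'))
st=arm.read_state();p=st['position'];M=R.from_quat(st['ee_rot']).as_matrix()
yt=M[:,1]*np.sign(M[1,1]); zt=R.from_rotvec(-np.radians(35)*yt).apply(-M[:,2])
grip=p-19*M[:,2]; O=grip-135*zt; tip=O+70*zt-80*yt
n=np.array([-.5676,.0828,.8192]);ey=np.array([.1444,.9895,0]);ex=np.cross(ey,n);mouth=np.array([545.4,-100.4,96.3])
r=tip-mouth
print('clock',st['clock'],'tcp',p.round(1),'z_t',zt.round(3),'y_t',yt.round(3),'O',O.round(1),'tip',tip.round(1),'rel mouth slope/y/axis',(r@ex).round(1),(r@ey).round(1),(r@n).round(1))
print(st['contact_force'].round(1),st['wrist_torque'].round(2),st['joints'].round(2),st['gripper_width'])
d=S['top'];w=cloud(d);s=cv2.cvtColor(d['image'],cv2.COLOR_RGB2HSV)[...,1]
rad=np.linalg.norm(w-(tip-6*zt),axis=-1)<25; rad&=(s<100)&(w@zt>tip@zt-25)
if rad.sum()>4:
    P=w[rad];print('seen pin',P.mean(0).round(1),rad.sum(),'rel tip in tool x,y,z',((P-tip).mean(0)@np.cross(yt,zt)).round(1),((P-tip).mean(0)@yt).round(1),((P-tip)@zt).max().round(1))
if len(sys.argv)>1:
    a=d['image'][210:330,250:410];b=S['side']['image'][180:420,230:490]
    cv2.imwrite('pics/'+sys.argv[1],np.hstack([cv2.resize(a,(400,300)),cv2.resize(b,(325,300))])[:,:,::-1])
E
python3 chk.py; python3 go.py 560 120 200 0 -8.3
```

```text
clock 12.875 tcp [487.9 210.6 191.6] z_t [0.005 0.002 1.   ] y_t [ 0.146  0.989 -0.002] O [498.1 208.8  72.1] tip [486.8 129.8 142.3] rel mouth slope/y/axis -48.4 219.3 90.0
[ 0.3  0.4 -2.5] [-0.17 -1.66 -0.02] [ 0.48  0.56  0.24 -0.35 -1.76  0.96] 12.030048865482623
seen pin [486.3 129.4 138.2] 28 rel tip in tool x,y,z -0.5 -0.5 2.8
clock 12.88 pos [487.9 210.6 191.6] shift [ 72.1 -90.6   8.4] share [ 0.2402 -0.3021  0.0281] turn share [-0.0435 -0.3048  0.001 ] rows>= 3.3
J [0.484, 0.556, 0.237, -0.352, -1.76, 0.964] F [ 0.3  0.4 -2.5] M [-0.17 -1.66 -0.02] w 12.0
```

servo_tool([
  [0.0285,-0.0796,0,-0.0073,-0.0508,0.0002,0],
  [0.0285,-0.0796,0,-0.0073,-0.0508,0.0002,0],
  [0.0285,-0.0796,0,-0.0073,-0.0508,0.0002,0],
  [0.0285,-0.0796,0,-0.0073,-0.0508,0.0002,0],
  [0.0285,-0.0796,0,-0.0073,-0.0508,0.0002,0],
  [0.0285,-0.0796,0,-0.0073,-0.0508,0.0002,0],
  [0,0,0,0,0,0,0],
  [0,0,-0.07,0,0,0,0],
  [0,0,-0.07,0,0,0,0],
  [0,0,0,0,0,0,0],
  [0,0,0,0,0,0,0],
])

```text
clock: 14.25
position: [540.7, 68.0, 151.4]
ee_rot: [0.997, -0.071, 0.001, -0.0]
contact_force: [0.1, 0.5, -2.7]
gripper_width: 12.3
grasp_force: 60.3
```

```bash
python3 chk.py out.png; python3 go.py 539.2 67.3 120.7 0 -8.3
```

```text
clock 14.35 tcp [540.8  68.  151.9] z_t [-0.571  0.081  0.817] y_t [0.143 0.99  0.001] O [617.8  57.   60.7] tip [566.4 -16.5 117.7] rel mouth slope/y/axis 19.4 86.1 12.6
[-0.   0.2 -3.1] [ 0.09  0.1  -0.  ] [ 0.42  0.29 -0.27  0.   -1.    1.  ] 12.259890164761355
seen pin [573.4 -17.3 112.8] 40 rel tip in tool x,y,z 3.0 0.1 3.3
clock 14.35 pos [540.8  68.  151.9] shift [ -1.6  -0.7 -31.2] share [-0.0053 -0.0023 -0.104 ] turn share [-0.0003  0.0022 -0.0008] rows>= 0.5
J [0.423, 0.293, -0.272, 0.002, -1.002, 1.003] F [-0.   0.2 -3.1] M [ 0.09  0.1  -0.  ] w 12.3
```

View pics/out.png

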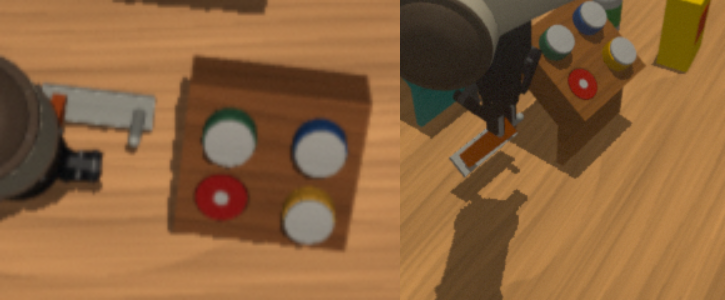

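The picture shows the tilted tool just left of the wooden rack, with the pin at crop pixel (137,125) parallel to the rack's y axis and clear of the block. I lower it and slide it in under the rack.

servo_tool([
  [-0.003,-0.001,-0.05,0,0.0022,-0.0008,0],
  [-0.0023,-0.0013,-0.054,0,0,0,0],
  [0,0,0,0,0,0,0],
  [-0.0082,-0.0561,0,0,0,0,0],
  [-0.0082,-0.0561,0,0,0,0,0],
  [-0.0082,-0.0561,0,0,0,0,0],
  [-0.0082,-0.0561,0,0,0,0,0],
  [-0.0082,-0.0561,0,0,0,0,0],
  [0,0,0,0,0,0,0],
  [0,0,0,0,0,0,0],
])

```text
clock: 15.6
position: [526.4, -17.3, 120.0]
ee_rot: [0.997, -0.073, -0.0, -0.0]
contact_force: [0.1, 0.1, -3.1]
gripper_width: 12.6
grasp_force: 60.3
```

```bash
python3 chk.py; python3 go.py 526.9 -16.8 120.7 0 -8.3
```

```text
clock 15.7 tcp [526.4 -16.9 119.9] z_t [-0.567  0.082  0.82 ] y_t [0.144 0.99  0.   ] O [602.9 -28.1  28.3] tip [ 551.7 -101.4   85.7] rel mouth slope/y/axis -0.9 -0.1 -12.4
[-0.4  0.3 -2.3] [ 0.1   0.12 -0.06] [ 0.28  0.3  -0.35 -0.   -0.92  1.15] 12.531072666709793
clock 15.7 pos [526.4 -16.9 119.9] shift [0.5 0.1 0.8] share [0.0018 0.0004 0.0025] turn share [-0.0001 -0.0005 -0.0001] rows>= 0.0
J [0.276, 0.301, -0.353, -0.001, -0.919, 1.151] F [-0.4  0.3 -2.3] M [ 0.1   0.12 -0.06] w 12.5
```

servo_tool([
  [-0.0125,0.0019,0.0198,0,0,0,0],
  [-0.0132,0.0019,0.0191,0,0,0,0],
  [-0.0132,0.0019,0.0191,0,0,0,0],
  [-0.0132,0.0019,0.0191,0,0,0,0],
  [0,0,0,0,0,0,0],
  [0,0,0,0,0,0,0],
])

```text
clock: 16.45
position: [510.5, -14.9, 143.1]
ee_rot: [0.997, -0.072, -0.001, -0.0]
contact_force: [0.6, 0.4, -2.7]
gripper_width: 12.1
grasp_force: 60.3
```

```bash
python3 chk.py; python3 -c "
from m2 import *
print(1)"
```

```text
clock 16.55 tcp [510.5 -15.  142.8] z_t [-0.566  0.083  0.82 ] y_t [ 0.145  0.989 -0.   ] O [586.9 -26.2  51.1] tip [535.7 -99.5 108.5] rel mouth slope/y/axis -0.9 -0.5 15.6
[ 0.7 -0.4 -2.5] [ 0.04  0.12 -0.02] [ 0.29  0.25 -0.36 -0.   -0.96  1.14] 12.295558370345201
1
```

servo_tool([
  [-0.0066,0.001,0.0096,0,0,0,0],
  [-0.0066,0.001,0.0096,0,0,0,0],
  [-0.0066,0.001,0.0096,0,0,0,0],
  [-0.0066,0.001,0.0096,0,0,0,0],
  [-0.0066,0.001,0.0096,0,0,0,0],
  [-0.0066,0.001,0.0096,0,0,0,0],
  [-0.0066,0.001,0.0096,0,0,0,0],
  [-0.0066,0.001,0.0096,0,0,0,0],
  [0,0,0,0,0,0,0],
  [0,0,0,0,0,0,0],
])

```text
clock: 17.8
position: [494.6, -12.3, 166.3]
ee_rot: [0.997, -0.073, -0.001, -0.0]
contact_force: [0.9, -0.7, -4.7]
gripper_width: 12.1
grasp_force: 60.1
```

```bash
cat > proud.py <<'E'
from m2 import *
S=pickle.load(open('s1.pkl','rb'))
n=np.array([-.5676,.0828,.8192]);t=np.array([511.3,-95.4,145.4])
for k in S:
    w=cloud(S[k]);hsv=cv2.cvtColor(S[k]['image'],cv2.COLOR_RGB2HSV);H,s=hsv[...,0].astype(int),hsv[...,1]
    v=w-t;h=v@n;rad=np.linalg.norm(v-h[...,None]*n,axis=-1)
    m=(rad<20)&(h>-15)&(h<50)
    print(k,m.sum(),'proud',np.percentile(h[m],[25,50,75]).round(1) if m.any() else '')
E
python3 chk.py push.png;python3 proud.py
```

```text
clock 17.9 tcp [494.7 -12.3 166.3] z_t [-0.567  0.083  0.82 ] y_t [0.145 0.989 0.   ] O [571.2 -23.4  74.6] tip [520.  -96.8 132. ] rel mouth slope/y/axis -0.5 -0.1 43.9
[ 0.4 -0.3 -4.7] [-0.09  0.11  0.  ] [ 0.3   0.2  -0.36 -0.   -1.01  1.12] 12.359284910349242
top 205 proud [23.9 24.9 26.2]
side 297 proud [24.2 25.  26. ]
```

View pics/push.png

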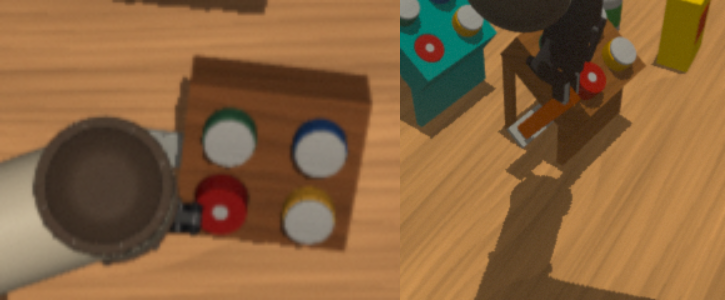

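The red tin now stands about 25 mm proud in both views. I retract along the axis, then slide out to the left and lift.

servo_tool([
  [0.0177,-0.0026,-0.0255,0,0,0,0],
  [0.0177,-0.0026,-0.0255,0,0,0,0],
  [0.0177,-0.0026,-0.0255,0,0,0,0],
  [0.0177,-0.0026,-0.0255,0,0,0,0],
  [0.0177,-0.0026,-0.0255,0,0,0,0],
  [0.0177,-0.0026,-0.0255,0,0,0,0],
  [0,0,0,0,0,0,0],
  [0,0,0,0,0,0,0],
  [0.0103,0.0701,0,0,0,0,0],
  [0.0103,0.0701,0,0,0,0,0],
  [0.0103,0.0701,0,0,0,0,0],
  [0.0103,0.0701,0,0,0,0,0],
  [0.0103,0.0701,0,0,0,0,0],
  [0,0,0.08,0,0,0,0],
  [0,0,0.15,0,0,0,0],
  [0,0,0,0,0,0,0],
])

```text
clock: 19.9
position: [544.9, 89.7, 193.4]
ee_rot: [0.997, -0.072, 0.004, -0.002]
contact_force: [-0.5, -1.1, -2.4]
gripper_width: 12.6
grasp_force: 60.3
```

```bash
python3 chk.py; python3 proud.py; python3 go.py 489.7 211.2 190 35 -8.3
```

```text
clock 20.0 tcp [541.6  88.6 189. ] z_t [-0.566  0.082  0.82 ] y_t [0.145 0.989 0.001] O [618.   77.5  97.3] tip [566.9   4.1 154.7] rel mouth slope/y/axis 38.5 106.5 44.3
[-0.5 -0.7 -3.5] [0.02 0.18 0.02] [ 0.46  0.27 -0.2  -0.   -1.1   0.97] 12.190858501914496
seen pin [578.5   4.4 154.4] 40 rel tip in tool x,y,z 9.3 2.0 4.4
top 213 proud [24.1 25.2 26.3]
side 309 proud [24.4 25.1 26. ]
clock 20.0 pos [541.6  88.6 189. ] shift [-51.9 122.6   1. ] share [-0.173   0.4085  0.0033] turn share [4.370e-02 3.013e-01 2.000e-04] rows>= 3.3
J [0.457, 0.269, -0.204, -0.002, -1.099, 0.97] F [-0.5 -0.7 -3.5] M [0.02 0.18 0.02] w 12.2
```

servo_tool([
  [-0.0288,0.0681,0.0006,0.0073,0.0502,0,0],
  [-0.0288,0.0681,0.0006,0.0073,0.0502,0,0],
  [-0.0288,0.0681,0.0006,0.0073,0.0502,0,0],
  [-0.0288,0.0681,0.0006,0.0073,0.0502,0,0],
  [-0.0288,0.0681,0.0006,0.0073,0.0502,0,0],
  [-0.0288,0.0681,0.0006,0.0073,0.0502,0,0],
  [0,0,0,0,0,0,0],
  [0,0,0,0,0,0,0],
])

```text
clock: 21.0
position: [490.1, 210.0, 189.4]
ee_rot: [0.951, -0.069, -0.299, -0.021]
contact_force: [0.4, -0.3, -2.2]
gripper_width: 12.3
grasp_force: 60.4
```

```bash
python3 chk.py;python3 go.py 489.7 211.2 121 35 -8.3
python3 - <<'E'
from m2 import *
S=pickle.load(open('s1.pkl','rb'));w=cloud(S['top']);s=cv2.cvtColor(S['top']['image'],cv2.COLOR_RGB2HSV)[...,1]
m=(np.hypot(w[...,0]-492,w[...,1]-150)<60)&(w[...,2]>55)&(w[...,2]<110)&(s<90)
P=w[m];P=P[abs(P[:,2]-np.median(P[:,2]))<8];c=P.mean(0);nn=np.linalg.svd(P-c,full_matrices=False)[2][2];print('foot top',c.round(1),(nn*np.sign(nn[2])).round(3),len(P))
E
```

```text
clock 21.1 tcp [490.1 210.  190.6] z_t [-0.002  0.001  1.   ] y_t [ 0.145  0.989 -0.001] O [501.1 208.3  71.2] tip [489.4 129.2 141.2] rel mouth slope/y/axis -46.8 219.1 87.6
[ 1.  -0.  -2.3] [-0.18 -1.61  0.05] [ 0.48  0.56  0.24 -0.35 -1.75  0.97] 12.41922753515559
seen pin [489.2 128.3 135.4] 28 rel tip in tool x,y,z -0.1 -0.9 2.8
clock 21.1 pos [490.1 210.  190.6] shift [ -0.4   1.2 -69.6] share [-0.0014  0.0041 -0.2319] turn share [0.0005 0.0011 0.0002] rows>= 1.1
J [0.483, 0.556, 0.237, -0.348, -1.754, 0.967] F [ 1.  -0.  -2.3] M [-0.18 -1.61  0.05] w 12.4
foot top [495.5 161.2  78.9] [ 0.006 -0.005  1.   ] 483
```

Tool upright. Lower it to about 2 mm above the counter, then ease down.

servo_tool([
  [0,0,-0.06,0,0,0,0],
  [0,0,-0.08,0,0,0,0],
  [0,0,-0.06,0,0,0,0],
  [0,0,-0.025,0,0,0,0],
  [0,0,0,0,0,0,0],
  [0,0,-0.005,0,0,0,0],
  [0,0,-0.003,0,0,0,0],
  [0,0,0,0,0,0,0],
])

```text
clock: 22.1
position: [490.3, 210.6, 120.7]
ee_rot: [0.951, -0.069, -0.299, -0.022]
contact_force: [0.4, -0.1, -2.8]
gripper_width: 12.1
grasp_force: 60.4
```

servo_tool([
  [0,0,-0.003,0,0,0,0],
  [0,0,-0.002,0,0,0,0],
  [0,0,0,0,0,0,0],
  [0,0,0,0,0,0,0],
])

```text
clock: 22.6
position: [490.2, 210.5, 118.9]
ee_rot: [0.951, -0.069, -0.3, -0.022]
contact_force: [0.3, -0.1, -3.7]
gripper_width: 12.3
grasp_force: 60.4
```

servo_tool([
  [0,0,-0.003,0,0,0,0],
  [0,0,0,0,0,0,0],
  [0,0,0,0,0,0,0.15],
  [0,0,0,0,0,0,0.4],
  [0,0,0,0,0,0,0.7],
  [0,0,0,0,0,0,0.8],
  [0,0,0,0,0,0,0.8],
  [0,0,0,0,0,0,0.8],
])

```text
clock: 23.6
position: [490.2, 210.5, 118.0]
ee_rot: [0.951, -0.069, -0.3, -0.021]
contact_force: [0.3, -0.2, 0.2]
gripper_width: 68.2
grasp_force: 0.0
```

servo_tool([
  [0.03,-0.005,0.044,0,0,0,0.8],
  [0.05,-0.0073,0.072,0,0,0,0.8],
  [0.07,-0.0102,0.1,0,0,0,0.8],
  [0.07,-0.0102,0.1,0,0,0,0.8],
  [0,0,0.1,0,0,0,0.8],
  [0,0,0,0,0,0,0.8],
  [0,0,0,0,0,0,0.8],
])

```text
clock: 24.48
position: [556.1, 200.6, 242.7]
ee_rot: [0.951, -0.069, -0.3, -0.022]
contact_force: [-0.6, 0.2, -0.7]
gripper_width: 68.4
grasp_force: 0.0
```

```bash
python3 tool.py; python3 chk.py >/dev/null; python3 proud.py; python3 go.py 0 0 0 0 0
python3 - <<'E'
import pickle,cv2,numpy as np
S=pickle.load(open('s1.pkl','rb'))
cv2.imwrite('pics/end.png',cv2.resize(np.hstack([S['top']['image'],S['side']['image']])[:,:,::-1],(800,300)))
E
```

```text
foot ((498.10150146484375, 171.71499633789062), (111.60676574707031, 35.58985137939453), 81.45973205566406) [[472.20001220703125, 119.19999694824219], [507.3999938964844, 113.9000015258789], [524.0, 224.3000030517578], [488.79998779296875, 229.5]]
handle [503.2 208.4 153.7] 64 [524.70318163 255.40567574 159.6711286 ]
pin [489.8 129.9  67.4] 20
top 210 proud [23.8 24.9 26.1]
side 310 proud [24.2 24.9 25.7]
clock 24.62 pos [555.7 200.6 241.8] shift [-555.7 -200.6 -241.8] share [-1.8525 -0.6685 -0.8062] turn share [-0.0214 -0.3055  0.0704] rows>= 10.2
J [0.431, 0.633, 0.499, -0.342, -1.949, 0.951] F [-0.  -0.7 -0.5] M [-0.14 -1.17 -0.01] w 68.5
```

View pics/end.png

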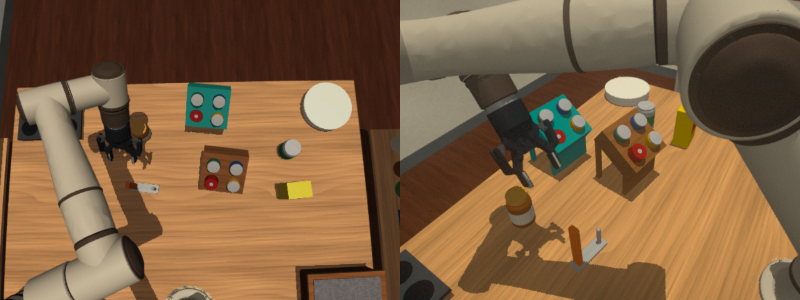

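The tool stands upright and released at about (145,188) in the left view and (588,250) in the right. The tin is proud, the jar, can and carton are where they were, and the arm is clear. Handing in.

```bash
python3 -c "
from bench import arm
print(arm.job_done())"
```

```text
the job is handed in; nothing more can be done
None
```

The job is handed in, with no verdict returned: the red tin measured about 25 mm proud in both views, and the tool stands upright and released on the counter, about 75 mm from its starting spot, with the jar, can and carton looking undisturbed.

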